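# Stir the charge of a polishing tumbler under the bench lamp

## Robot

A 6-joint arm with a two-finger parallel gripper is mounted at the origin on the work surface. World frame = base frame: x ahead of the robot, y to its left, z up, the work surface at z = 0. Lengths are in m, angles in rad, forces in N, time in s.
With the tool pointing down it reaches from about 0.4 to 0.825 m from the base axis. Payload 7 kg.
Tool frame: the origin (TCP) lies on the centre line of the jaws, within the pads' length; the fingertips stand 22 mm ahead of it and the grasp point (between the pads) lies 3 mm ahead of it; z points along the fingers, y is the line along which they close (so a half turn about z gives the same grasp; the last joint's range is limited). The gripper opens to 88 mm and grips with 3 to 60 N. Pads are 19 mm wide; open, the fingers measure 130 mm over their backs; the gripper's body (78 mm by 193 mm) begins 47 mm behind the grasp point.
Start: joints at [-0.869, 0.359, 0.012, 0, -1.224, -0.288], TCP at [0.271, -0.618, 0.249] pointing down, gripper open.
Joint ranges: [-3.07, 3.07], [-1.43, 2.12], [-1.02, 1.25], [-3.03, 1.67], [-3.05, -0], [-3.03, 3.03]. Speed limits (rad/s): [2.39, 2.39, 3.01, 3.14, 3.14, 3.14].

## Interface

Orientations are given as [roll, pitch, yaw] about the fixed x, y, z axes, in that order (R = Rz(yaw) Ry(pitch) Rx(roll)).
In Python, from station import arm gives the robot as it stands.
- The arm moves only by the tool arm_command, never from a script. Its argument "series" is one flat list of numbers, 7 for each row, row after row: the turn, a rotation vector about the tool's x, y, z each as a share of 90 degrees, from -1 to 1, then the shift along the tool's x, y, z each as a share of 0.1 m, from -1 to 1, then the opening, from 0 (shut) to 1 (fully open). A call has 1 to 8 rows; each row is the pose to reach, as a shift and turn from the pose commanded when the call began, along the tool's axes at that moment; what a row does not reach only later rows make up. A row lasts 1/8 s, in which the tool goes at most 62.5 mm and 10.7 degrees, less where a joint would pass 70% of its speed; a pose out of reach is approached as far as the arm can. A call with a number of a shift or a turn outside -1 to 1 is refused whole. A call with a gripper value outside its range is refused whole. The fingers move at their own pace and stop on an object; "force" is the grip in N (left out, the last holds). Time passes only in rows, so rows that repeat a pose let the fingers close. It gives the time, the measured TCP pose, the force, the opening and the grip force at its end, in the units of the state.
- arm.get_state(): the state, without advancing time (a new reading comes with each control period).
- arm.grab_frame(name): name is "side" or "top"; returns the picture (480x640x3 uint8, blue, green, red); there is no depth.
- arm.camera_model(name): a dict with "fovy" (degrees; the focal length in pixels is half the picture's height over the tangent of half this angle, whatever the lens; pixels are square), "cx", "cy" (the principal point, pixels), "pose" (4x4, takes a point from camera to world coordinates). Camera axes: x right, y down, z forward; pixel columns grow to the right and rows downward; lengths in m; the calibration is good to about 2 mm. A picture is of the moment at which its call begins. camera_model takes no time and is no camera call.
- arm.job_done(): hands the job in; it is judged then, once.
The state is a dict: "t": time; "q": joint angles; "qd": joint speeds; "joint_efforts": joint torques, N m; "eef_pos": TCP position; "ee_rot": TCP orientation; "force": force on the tool from outside, world axes, zero at the start; "moment": the same for the moment, N m; "width": finger opening in m; "gripper_force": force on a finger pad.
Only numpy, scipy, OpenCV 4.12 (cv2) and the standard library are available. Lean on these libraries where they do the work, as an engineer would, in place of code of your own. Each camera call takes 0.05 s, during which the arm holds its last target. There are 200 camera calls.

## Task

Take the wooden stick from its square steel holder, put its foot down to just above the bowl floor at the near (robot) side of the tumbler bowl, and stir the balls and nuts two full turns clockwise (seen from above) round the post, midway between post and wall and down in the charge all the way, so that it is shifted in every part of the bowl. Slant the stick, top towards the robot, so that nothing touches the lamp bar above; do not ram the stick against the bowl, spill anything out of it or shift the other things on the bench. Then lower the stick back into its holder, without dropping it in, and leave it standing there.

Things in the scene. Friction and masses are not known exactly. Their poses are not given: they have to be found in the camera images.
- tumbler: small vibratory polishing tumbler, fixed: round blue motor base with a grey open bowl, lid off. Origin: centre of its underside, on the bench; x points away from the robot, y to its left, z up (never turned). The bowl is a ring trough round a thin central post; rim at z = 134 mm, outer radius 97 mm, inner radius 92 mm
- trough (a point): centre of the bowl at the level of its flat floor (80 mm above the bench), inside the central post. The floor reaches from the post (radius 12 mm at its foot, 8 mm above; a thin stud on it ends 47 mm above the floor) to the wall at radius 78 mm, which flares to radius 92 mm at the rim, 54 mm higher. Stirring at radius 45 mm leaves the balls room to pass on both sides
- lamp: LED bench lamp, fixed: grey foot plate 110 x 150 mm behind the tumbler, a post and a slim aluminium light bar that crosses right above the bowl. Origin: centre of the foot's underside; axes as the tumbler's. The bar runs along y (366 mm long), spans x -171 to -125 mm, z 280 to 303 mm; a level arm 16 mm wide at z 302 mm joins it to the post (at x = y = 0, z up to 308 mm)
- bar_edge (a point): middle of the bar's lower edge nearest the robot, 280 mm above the bench, 15 to 25 mm beyond the bowl's centre. A gripper held upright over the far half of the bowl would hit the bar: the stick goes in slanting, top towards the robot; 25 to 33 degrees from vertical suits all the way round (much more fouls the near rim when the foot is at the near side)
- holder: stick holder, fixed: 50 mm square steel tube standing upright on a 100 x 80 mm plate, open on top. Origin: centre of the plate's underside; z up. Tube: inside 44 x 44 mm (sides along the holder's x and y), floor at z = 6 mm, rim at z = 106 mm. Stands to the left or to the right of the tumbler, turned up to 30 degrees
- stick: plain beech stirring stick, 250 mm long, square section 14 x 14 mm, 30 to 55 g. Origin: centre of its foot (lower end); z runs up along it. It starts in the holder, leaning 18 degrees towards the holder's -x side (roughly towards the robot). Can be gripped across its sides (closing along its y), about 210 mm from the foot, the tool's axis along the stick
- spray_can: bystander: grey spray can, diameter 58 mm, 170 mm tall, on the other side of the tumbler from the holder; origin: centre of its underside
- mug: bystander: white mug, diameter 78 mm, 88 mm tall; origin: centre of its underside
- screwdriver: bystander: screwdriver lying on the bench between robot and tumbler; origin: about its middle
- wrench: bystander: spanner lying on the bench at the left; origin: about its middle
- lid: bystander: the tumbler's flat whitish lid, diameter 196 mm, 14 mm thick (18 mm over its button), lying on the bench; origin: centre of its underside
- ball1_center (a point): white porcelain polishing ball, diameter 25 mm, about 20 g, in the bowl; this point is its centre. The eight pieces start in one loose layer all round the post, with a free spot for the stick at the side nearest the robot; in the list they follow one another anticlockwise from there
- nut1: steel hex nut, 21 mm across flats, 13 mm thick, about 25 g, in the bowl; origin: centre of its underside
- ball2_center (a point): white porcelain polishing ball, diameter 25 mm, about 20 g, in the bowl; this point is its centre
- ball3_center (a point): white porcelain polishing ball, diameter 25 mm, about 20 g, in the bowl; this point is its centre
- ball4_center (a point): white porcelain polishing ball, diameter 25 mm, about 20 g, in the bowl; this point is its centre
- nut2: steel hex nut, 21 mm across flats, 13 mm thick, about 25 g, in the bowl; origin: centre of its underside
- ball5_center (a point): white porcelain polishing ball, diameter 25 mm, about 20 g, in the bowl; this point is its centre
- ball6_center (a point): white porcelain polishing ball, diameter 25 mm, about 20 g, in the bowl; this point is its centre
There are look-alikes about, which are no part of the job. Of the things shaped like the stick, the beech one is meant.

How it is judged:
On the way, in this order (a step that is already met when the one before it is completed fails the run):
1. the stick's foot is down in the ring at the near side (z of stick in the frame of tumbler below 0.096 m and horizontal distance between stick and tumbler below 0.072 m and x of stick in the frame of tumbler below -0.026 m and y of stick in the frame of tumbler between -0.026 and 0.026 m), for 0.04 s.
2. stirred clockwise to the left (z of stick in the frame of tumbler below 0.096 m and horizontal distance between stick and tumbler below 0.072 m and y of stick in the frame of tumbler above 0.026 m and x of stick in the frame of tumbler between -0.026 and 0.026 m), for 0.04 s.
3. stirred on to the far side (z of stick in the frame of tumbler below 0.096 m and horizontal distance between stick and tumbler below 0.072 m and x of stick in the frame of tumbler above 0.026 m and y of stick in the frame of tumbler between -0.026 and 0.026 m), for 0.04 s.
4. stirred on to the right (z of stick in the frame of tumbler below 0.096 m and horizontal distance between stick and tumbler below 0.072 m and y of stick in the frame of tumbler below -0.026 m and x of stick in the frame of tumbler between -0.026 and 0.026 m), for 0.04 s.
5. back at the near side: one turn (all of step 1), for 0.04 s.
6. second turn: left (all of step 2), for 0.04 s.
7. second turn: far side (all of step 3), for 0.04 s.
8. second turn: right (all of step 4), for 0.04 s.
9. second turn completed at the near side, and in every quarter of the bowl the charge has been shifted: of the two pieces that started there at least one lies more than 12 mm from its start (all of step 5 and distance of any of ball1_center, nut1 from where it was at the start of the episode above 0.012 m and distance of any of ball2_center, ball3_center from where it was at the start of the episode above 0.012 m and distance of any of ball4_center, nut2 from where it was at the start of the episode above 0.012 m and distance of any of ball5_center, ball6_center from where it was at the start of the episode above 0.012 m), for 0.04 s.
10. the stick is lowered, still held, into the holder until its foot is within 40 mm of the floor of the tube (x of stick in the frame of holder between -0.022 and 0.022 m and y of stick in the frame of holder between -0.022 and 0.022 m and z of stick in the frame of holder below 0.046 m and contact force between the fingers and stick above 0.5 N), for 0.05 s.
At the end, for the whole second after the job is handed in: the stick stands released and at rest in the holder tube (foot within 22 mm of the tube's middle in the holder's x and y and within 16 mm of its floor, leaning less than 26 degrees), and all six balls and both nuts lie in the bowl (x of stick in the frame of holder between -0.022 and 0.022 m and y of stick in the frame of holder between -0.022 and 0.022 m and z of stick in the frame of holder below 0.022 m and angle between stick's own z axis and vertical below 0.45 rad and linear speed of stick below 0.02 m/s and horizontal distance between each of ball1_center, nut1, ball2_center, ball3_center, ball4_center, nut2, ball5_center, ball6_center and tumbler below 0.09 m and height (world z) of ball1_center between 0.07 and 0.12 m and height (world z) of nut1 between 0.07 and 0.12 m and height (world z) of ball2_center between 0.07 and 0.12 m and height (world z) of ball3_center between 0.07 and 0.12 m and height (world z) of ball4_center between 0.07 and 0.12 m and height (world z) of nut2 between 0.07 and 0.12 m and height (world z) of ball5_center between 0.07 and 0.12 m and height (world z) of ball6_center between 0.07 and 0.12 m); the robot touches nothing.
It fails at once if a ball or nut leaves the bowl (horizontal distance between any of ball1_center, nut1, ball2_center, ball3_center, ball4_center, nut2, ball5_center, ball6_center and tumbler above 0.096 m).
It fails at once if the lamp is touched (more than 1 N) (contact force between lamp and anything else above 1 N).
It fails at once if the stick is rammed against the bowl or post (more than 40 N) (contact force between stick and tumbler above 40 N).
It fails at once if a bystander (spray can, mug, screwdriver, wrench, lid) is shifted more than 20 mm (distance of any of spray_can, mug, screwdriver, wrench, lid from where it was at the start of the episode above 0.02 m).
It also fails if it takes over 64 s, if anything falls off the work surface, if the arm or the gripper's body presses on something with over 40 N, if the wrist force passes 120 N, or if a joint passes its speed limit or range.

## Working session

There is one attempt and no reset: what is moved stays moved. The work goes in short steps, Python scripts to look and compute and a tool call to move; the robot and the scene stay as the last step left them, time stands still between calls to the robot, and variables do not carry over. Pictures are saved under pics/ and viewed, at most 11 in all, crops included, and the job is handed in when it is done.

Besides the shell and the picture viewer there is one more tool, called after "Call:" by a JSON object that holds its "op" and its "data". arm_command: Moves the arm, as the interface text tells. Its arguments: {"type":"object","properties":{"series":{"type":"array"},"force":{"type":"number"}},"required":["series"]}

```bash
mkdir -p pics; ls; python3 - <<'E'
from station import arm
import cv2
s=arm.get_state();print(s)
for n in("side","top"):
    cv2.imwrite(f"pics/{n}0.png",arm.grab_frame(n));print(n,arm.camera_model(n))
E
```

```text
pics
{'t': 0.0, 'q': array([-8.68875513e-01,  3.59386555e-01,  1.10334666e-02, -3.47345607e-04,
       -1.22409123e+00, -2.88074662e-01]), 'qd': array([ 0.00046567, -0.00164819, -0.00171268, -0.00053795, -0.00092284,
        0.00019861]), 'joint_efforts': array([ 1.86240213e-03, -5.82711303e+01,  2.93054670e+01,  6.99728921e+00,
        6.53704628e-03, -1.62275228e-04]), 'eef_pos': array([ 0.27121245, -0.61761081,  0.24761232]), 'ee_rot': array([ 3.13991980e+00, -1.55181687e-04, -2.72786467e+00]), 'force': array([0.42753683, 0.06554968, 0.36260628]), 'moment': array([0.00697392, 0.01279767, 0.03317054]), 'gripper_force': 0.0, 'width': 0.08803612912150575}
side {'fovy': 51.92964266554965, 'cx': 318.4683932009297, 'cy': 235.69407458880542, 'pose': array([[-0.869181  , -0.30691786,  0.38771874, -0.02308837],
       [-0.4940536 ,  0.57208127, -0.6547015 ,  0.89399051],
       [-0.02086705, -0.76060795, -0.64887604,  1.00814573],
       [ 0.        ,  0.        ,  0.        ,  1.        ]])}
top {'fovy': 53.54347908195188, 'cx': 320.7800695582313, 'cy': 243.14233954791302, 'pose': array([[ 1.94205615e-02, -9.78508342e-01,  2.05290686e-01,
         2.37279424e-01],
       [-9.99806227e-01, -1.96673712e-02,  8.38379738e-04,
         4.47277427e-02],
       [ 3.21716655e-03, -2.05267188e-01, -9.78700685e-01,
         1.31266404e+00],
       [ 0.00000000e+00,  0.00000000e+00,  0.00000000e+00,
         1.00000000e+00]])}
```

View pics/side0.png

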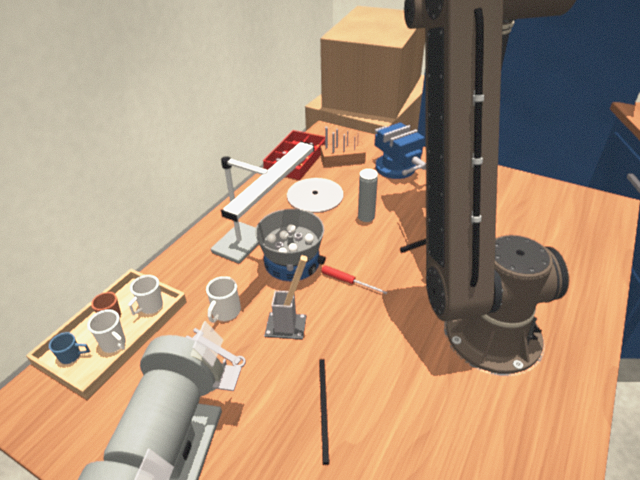

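View pics/top0.png

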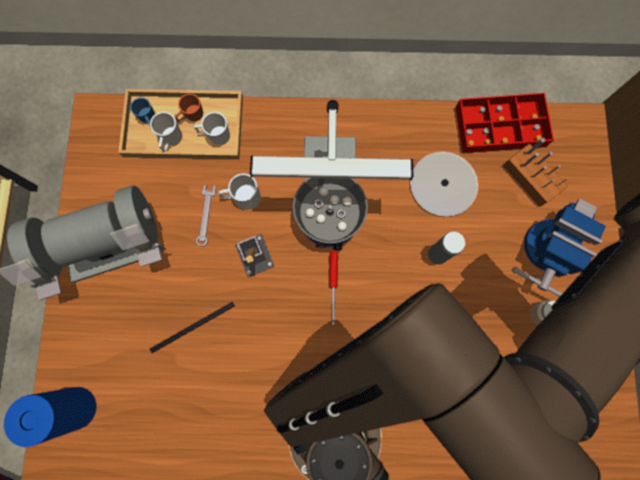

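Side view: the tumbler bowl is at (290,235), the holder at (284,315) with the beech stick's top at (303,260). The mug is at (223,298). Top view: the bowl is at (330,210), the holder at (254,255), the bar's near edge at row ~175 and the screwdriver at (333,275).
Stick candidates are the beech one in the holder (side 297,280; top 252,255), the black rod on the bench (side 324,410; top 192,327), and the black rod end (side 413,244). The beech one in the holder matches the description. I'll check it in a close crop.

```bash
python3 - <<'E'
import cv2,numpy as np
s=cv2.imread("pics/side0.png");t=cv2.imread("pics/top0.png")
def crop(im,x,y,w,h,k):
    c=cv2.resize(im[y:y+h,x:x+w],None,fx=k,fy=k,interpolation=cv2.INTER_CUBIC)
    for i in range(0,w,10):
        cv2.line(c,(i*k,0),(i*k,6),(0,255,255) if (x+i)%50 else (0,0,255),1)
    for j in range(0,h,10):
        cv2.line(c,(0,j*k),(6,j*k),(0,255,255) if (y+j)%50 else (0,0,255),1)
    return c
a=crop(s,240,200,100,150,4)
b=crop(t,225,225,50,60,8)[:300] if 0 else crop(t,230,230,50,50,6)
c=crop(t,285,165,100,90,4)
o=np.zeros((600,800,3),np.uint8);o[:600,:400]=a;o[:300,400:700]=b;
c=c[:300] if 0 else cv2.resize(c,(333,300));o[300:,400:733]=c
cv2.imwrite("pics/crop0.png",o)
E
```

```text
(no output)
```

View pics/crop0.png

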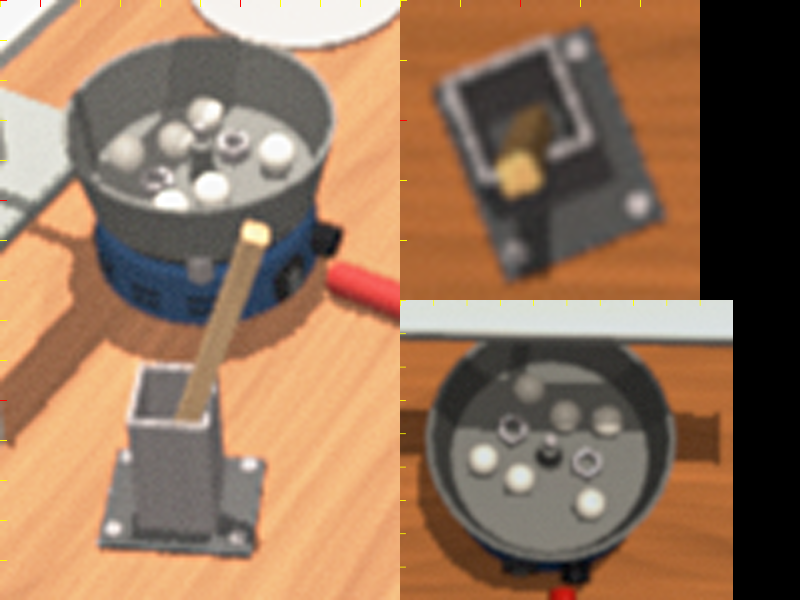

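The crop confirms it: the beech stick stands in the steel tube. Its top centre is at side (303.4,257.9) and top view (249.6,258.8), and the tube rim centre is at side (283,298) and top view (249,248). The bowl has a free spot at its near side. Next I'll fit the poses.

```bash
cat > h.py <<'E'
import numpy as np
from station import arm
from scipy.optimize import least_squares
from scipy.spatial.transform import Rotation as Rn
def proj(n,P):
    m=arm.camera_model(n);T=np.linalg.inv(m["pose"]);p=np.atleast_2d(P)@T[:3,:3].T+T[:3,3]
    f=240/np.tan(np.radians(m["fovy"]/2));return p[:,:2]/p[:,2:]*f+[m["cx"],m["cy"]]
def tri(a,b):
    r=least_squares(lambda P:np.r_[proj("side",P)[0]-a,proj("top",P)[0]-b],[.5,0,.1]);return r.x,np.abs(r.fun).max()
def tool(psi,tilt): # tool y along (−sin psi, cos psi), tool z outward-down
    y=np.array([-np.sin(psi),np.cos(psi),0]);z=np.array([np.sin(tilt)*np.cos(psi),np.sin(tilt)*np.sin(psi),-np.cos(tilt)])
    return np.c_[np.cross(y,z),y,z]
def delta(p0,R0,p1,R1):
    v=Rn.from_matrix(R0.T@R1).as_rotvec()/(np.pi/2);return np.round(np.r_[v,R0.T@(np.array(p1)-p0)/.1],3)
def now():
    s=arm.get_state();return s["eef_pos"],Rn.from_euler("xyz",s["ee_rot"]).as_matrix(),s
E
python3 - <<'E'
from h import *
S=lambda u,v:np.array([240+(u+.5)/4-.5,200+(v+.5)/4-.5])
B=lambda u,v:np.array([230+(u-400+.5)/6-.5,230+(v+.5)/6-.5])
C=lambda u,v:np.array([285+(u-400+.5)/3.333-.5,165+(v-300+.5)/3.333-.5])
print("sticktop",tri(S(255,233),B(520,175)))
sq=lambda a,b,z:np.array([[a,b,z],[a,-b,z],[-a,-b,z],[-a,b,z]])
# order: far-left, far-right, near-right, near-left
topr=[B(441,88),B(553,36),B(594,143),B(487,182)]
sider=[S(130,422),S(137,366),S(215,370),S(213,423)]
topp=[None,B(596,27),B(664,216),B(509,282)]
sidep=[S(100,547),None,S(266,460),S(250,556)]
def res(v,out=False):
    x,y,a,z=v;R=np.array([[np.cos(a),-np.sin(a),0],[np.sin(a),np.cos(a),0],[0,0,1]])
    r=[]
    for pts,ob,n in((sq(.025,.025,z),topr,"top"),(sq(.025,.025,z),sider,"side"),(sq(.05,.04,.006),topp,"top"),(sq(.05,.04,.006),sidep,"side")):
        q=proj(n,pts@R.T+[x,y,0])
        r+=[q[i]-ob[i] for i in range(4) if ob[i] is not None]
    return np.concatenate(r)
r=least_squares(res,[.5,.15,.35,.1],loss="soft_l1");print("holder",r.x.round(4),res(r.x).round(1))
th=np.linspace(0,6.283,361)
def rim(v,z=.134):
    P=np.c_[v[0]+.097*np.cos(th),v[1]+.097*np.sin(th),np.full(361,v[2])]
    a=proj("side",P);b=proj("top",P)
    return np.r_[a.min(0)-[S(67,0)[0],S(0,38)[1]],a[:,0].max()-S(334,0)[0],b[:,0].min()-C(426,0)[0],b[:,0].max()-C(676,0)[0],b[:,1].max()-C(0,557)[1]]
r=least_squares(rim,[.6,0,.134]);print("tumbler",r.x.round(4),r.fun.round(1))
print("studtip",tri(S(204,130),C(549,440)))
t=r.x
print("proj tumbler rim near pt/stud",C(549,440),proj("top",[t[0],t[1],.127]),S(204,130),proj("side",[t[0],t[1],.127]))
print("bar ends near edge top",[tuple(proj("top",[t[0]+.02,t[1]+s,.303])[0].round(1)) for s in(-.183,.183)])
E
```

```text
sticktop (array([0.42309319, 0.20753948, 0.245202  ]), np.float64(0.6502079152858755))
holder [0.4743 0.231  0.4234 0.1053] [ 0.1 -1.4 -0.6 -0.1 -0.3 -0.5 -0.5  0.4 -0.3  0.5  1.2 -0.5  1.5 -0.4
 -0.6  1.5 -1.4 -0.8  0.6 -0.  -0.4  0.2 -0.3 -0.6  0.8 -0.8  1.3 -0.4]
tumbler [0.5861 0.0233 0.1272] [-1.7  0.1  1.1  0.3  0.2  0.4]
studtip (array([0.58295512, 0.02500426, 0.12351888]), np.float64(0.40412784435113736))
proj tumbler rim near pt/stud [329.35448545 206.65421542] [[330.18139478 205.49368319]] [290.625 232.125] [[289.51973491 230.38513158]]
bar ends near edge top [(np.float64(413.9), np.float64(176.2)), (np.float64(250.3), np.float64(173.0))]
```

Call:
{"op": "arm_command", "data": {"series": [0,0,0,-0.4,0.4,-0.8,1,0,0,0,-1,1,-0.8,1,0,0,0,-1,1,-0.8,1,0,0,0,-1,1,-0.8,1]}}

```text
t: 0.6
eef_pos: [0.3239, -0.4843, 0.3304]
ee_rot: [-3.139, 0.002, -2.725]
force: [-0.6, -0.5, -0.0]
width: 0.088
gripper_force: 0.0
```

Call:
{"op": "arm_command", "data": {"series": [0,0,0,-1,1,0,1,0,0,0,-1,1,0,1,0,0,0,-1,1,0,1]}}

```text
t: 0.98
eef_pos: [0.3746, -0.3525, 0.3283]
ee_rot: [3.141, 0.0, -2.726]
force: [-0.0, -1.0, 0.8]
width: 0.0875
gripper_force: 0.0
```

Call:
{"op": "arm_command", "data": {"series": [0,0,0,-1,1,0,1,0,0,0,-1,1,0,1,0,0,0,-1,1,0,1]}}

```text
t: 1.35
eef_pos: [0.4262, -0.2209, 0.3283]
ee_rot: [3.141, -0.0, -2.725]
force: [-0.0, 0.5, -0.1]
width: 0.0877
gripper_force: 0.0
```

```bash
python3 - <<'E'
from h import *
p,R,s=now();print(s["t"],p,s["ee_rot"],s["q"])
print(delta(p,R,[.4074,.2007,.296],tool(.4234,np.radians(18))))
E
```

```text
1.35 [ 0.42624328 -0.22087291  0.32828237] [ 3.14124031e+00 -2.15609232e-04 -2.72534687e+00] [-6.72630989e-02 -1.42922338e-02 -2.67138718e-01 -2.18654780e-04
 -1.31830454e+00 -1.08723282e+00]
[-0.    -0.2   -0.005 -1.532  3.932  0.324]
```

Call:
{"op": "arm_command", "data": {"series": [0,0,0,-0.5,1,0,1,0,0,0,-0.5,1,0,1,0,0,0,-0.5,1,0,1]}}

```text
t: 1.72
eef_pos: [0.4313, -0.1094, 0.3285]
ee_rot: [3.141, 0.0, -2.724]
force: [-0.4, -1.4, 0.3]
width: 0.0876
gripper_force: 0.0
```

Call:
{"op": "arm_command", "data": {"series": [0,0,0,-0.5,1,0,1,0,0,0,-0.5,1,0,1,0,0,0,-0.5,1,0,1]}}

```text
t: 2.1
eef_pos: [0.4371, 0.0018, 0.3283]
ee_rot: [-3.142, -0.001, -2.725]
force: [0.2, -0.7, 0.0]
width: 0.0875
gripper_force: 0.0
```

Call:
{"op": "arm_command", "data": {"series": [0,0,0,-0.5,1,0,1,0,0,0,-0.5,1,0,1,0,0,0,-0.5,1,0,1]}}

```text
t: 2.48
eef_pos: [0.4429, 0.1131, 0.3279]
ee_rot: [-3.141, -0.001, -2.726]
force: [-0.8, -0.8, 0.4]
width: 0.0874
gripper_force: 0.0
```

Call:
{"op": "arm_command", "data": {"series": [0,-0.1,0,-0.03,0.5,0.2,1,0,-0.2,-0.005,-0.03,0.93,0.3,1,0,-0.2,-0.005,-0.03,0.93,0.32,1,0,-0.2,-0.005,-0.03,0.93,0.32,1]}}

```text
t: 2.98
eef_pos: [0.4079, 0.198, 0.2972]
ee_rot: [-3.14, 0.315, -2.719]
force: [-0.1, -0.1, 1.2]
width: 0.0875
gripper_force: 0.0
```

```bash
python3 - <<'E'
from h import *
import cv2
p,R,s=now();print(s["t"],p,s["ee_rot"],s["q"])
print(delta(p,R,[.4327,.2121,.2104],tool(.4234,np.radians(18))))
a=arm.grab_frame("side");b=arm.grab_frame("top")
o=np.hstack([cv2.resize(a[200:340,240:340],None,fx=4,fy=4,interpolation=2),cv2.resize(b[210:350,200:300],None,fx=4,fy=4,interpolation=2)])
cv2.imwrite("pics/pre.png",o)
E
```

```text
2.975 [0.40794273 0.19795913 0.29720086] [-3.13970186  0.31463521 -2.71874148] [ 1.03825217 -0.25987733 -0.66899097  0.2292098  -0.91586267 -2.30403438]
[-0.001  0.    -0.    -0.001  0.029  0.913]
```

View pics/pre.png

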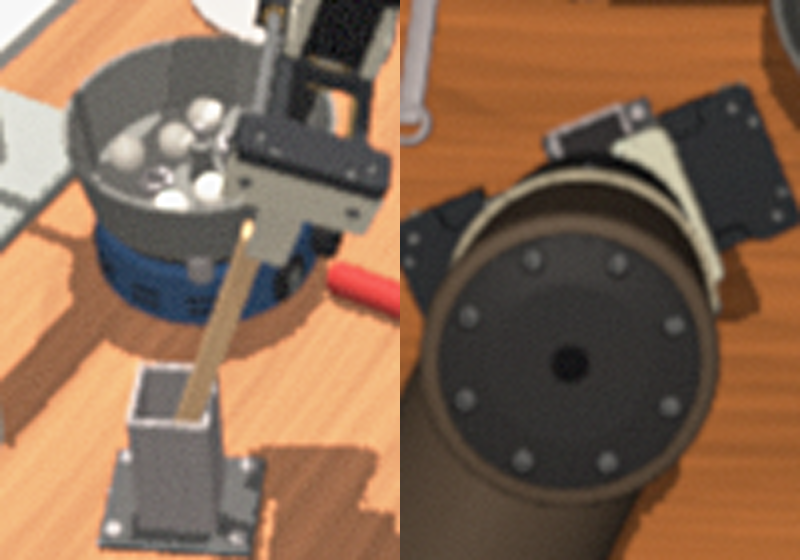

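```bash
python3 - <<'E'
from h import *
p,R,s=now()
for x,y,z in((0,.044,.022),(0,.06,.022),(-.0095,.044,.022),(.0095,.044,.022),(.0095,.065,.022),(0,-.044,.022),(0,0,.003)):
    print((x,y,z),((proj("side",p+R@[x,y,z])[0]-[240,200])*4).round())
print("axis fwd",[((proj("side",p+R@[0,0,d])[0]-[240,200])*4).round() for d in(.05,.1,.2)])
E
```

```text
(0, 0.044, 0.022) [263. 242.]
(0, 0.06, 0.022) [259. 263.]
(-0.0095, 0.044, 0.022) [246. 237.]
(0.0095, 0.044, 0.022) [279. 247.]
(0.0095, 0.065, 0.022) [275. 274.]
(0, -0.044, 0.022) [281. 137.]
(0, 0, 0.003) [281. 164.]
axis fwd [array([258., 222.]), array([235., 281.]), array([192., 388.])]
```

The finger and its axis line up with the stick (crop axis (258,222)→(192,388), stick (255,233)→(197,388)). I'll go down and close.

Call:
{"op": "arm_command", "data": {"series": [0,0,0,0,0.03,0.3,1,0,0,0,0,0.03,0.6,1,0,0,0,0,0.03,0.91,1,0,0,0,0,0.03,0.91,1,0,0,0,0,0.03,0.91,0.1,0,0,0,0,0.03,0.91,0.1,0,0,0,0,0.03,0.91,0.1,0,0,0,0,0.03,0.91,0.1], "force": 30}}

```text
t: 4.08
eef_pos: [0.432, 0.213, 0.2106]
ee_rot: [-3.141, 0.315, -2.72]
force: [-0.1, 0.1, -0.1]
width: 0.0532
gripper_force: 0.0
```

Call:
{"op": "arm_command", "data": {"series": [0,0,0,0,0,0,0.05,0,0,0,0,0,0,0.05,0,0,0,0,0,0,0.05,0,0,0,0,0,0,0.05], "force": 45}}

```text
t: 4.58
eef_pos: [0.432, 0.2128, 0.21]
ee_rot: [-3.14, 0.314, -2.72]
force: [-0.3, 0.6, -0.6]
width: 0.0138
gripper_force: 45.0
```

```bash
python3 - <<'E'
from h import *
import cv2
p,R,s=now();print(s["t"],p,s["ee_rot"],s["q"],s["width"],s["force"])
a=arm.grab_frame("side");b=arm.grab_frame("top")
o=np.hstack([cv2.resize(a[200:340,240:340],None,fx=4,fy=4,interpolation=2),cv2.resize(b[210:350,200:300],None,fx=4,fy=4,interpolation=2)])
cv2.imwrite("pics/grip.png",o)
E
```

```text
4.575 [0.43196692 0.21280375 0.20997515] [-3.14020356  0.3140566  -2.7195477 ] [ 0.98868088 -0.12152229 -0.79384956  0.27932141 -0.65066894 -2.33946226] 0.013849710741277934 [-0.32327426  0.58523322 -0.62019166]
```

View pics/grip.png

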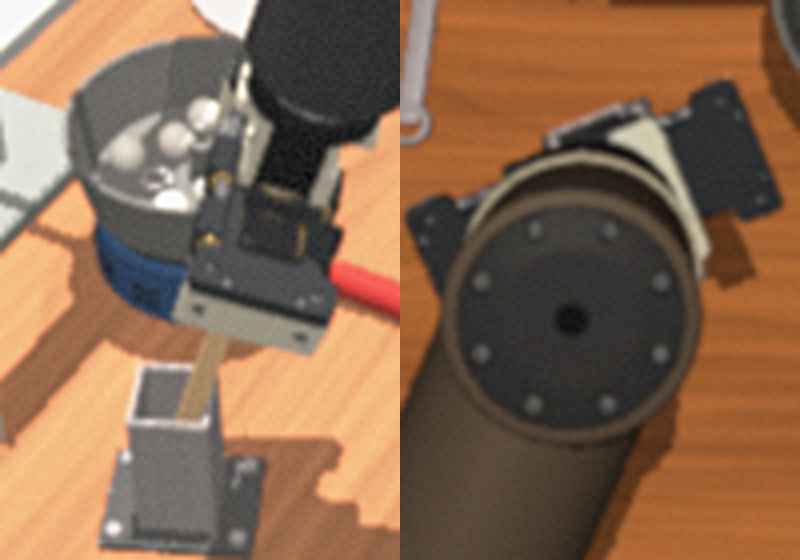

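Gripped: width 13.8 mm, 45 N, with the stick still seated unchanged in the tube at (195,390). I'll lift along its axis.

Call:
{"op": "arm_command", "data": {"series": [0,0,0,0,0,-0.15,0.05,0,0,0,0,0,-0.4,0.05,0,0,0,0,0,-0.7,0.05,0,0,0,0,0,-1,0.05]}}

```text
t: 5.18
eef_pos: [0.4038, 0.2005, 0.3064]
ee_rot: [-3.141, 0.315, -2.72]
force: [3.0, 2.4, -1.0]
width: 0.0137
gripper_force: 45.0
```

Call:
{"op": "arm_command", "data": {"series": [0,0,0,0,0,-0.3,0.05,0,0,0,0,0,-0.5,0.05,0,0,0,0,0,-0.6,0.05,0,0,0,0,0,-0.6,0.05]}}

```text
t: 5.68
eef_pos: [0.3867, 0.1929, 0.3623]
ee_rot: [-3.141, 0.315, -2.72]
force: [0.2, 0.1, -0.0]
width: 0.0135
gripper_force: 45.0
```

```bash
python3 - <<'E'
from h import *
p,R,s=now();print(s["t"],p,s["ee_rot"],s["q"],s["width"],s["force"])
Rs=tool(0,np.radians(28))
tgt=np.array([.5425,.0245,.165])-.2125*Rs[:,2];print(tgt)
print(delta(p,R,tgt,Rs))
def ray(n,uv,z):
    m=arm.camera_model(n);f=240/np.tan(np.radians(m["fovy"]/2))
    d=m["pose"][:3,:3]@[(uv[0]-m["cx"])/f,(uv[1]-m["cy"])/f,1];o=m["pose"][:3,3];return o+d*(z-o[2])/d[2]
for u,v in((483,459),(519,478),(591,502),(586,462)): print(((ray("top",[285+(u-400)/3.333,165+(v-300)/3.333],.0925)-[.583,.0245,0])*1000).round())
E
```

```text
5.675 [0.38673083 0.19285347 0.36226758] [-3.14089792  0.31461067 -2.71962596] [ 1.09742133 -0.3365602  -0.56822402  0.21938493 -1.10072212 -2.32257493] 0.013477728263867275 [ 0.17640234  0.1222198  -0.03104248]
[0.44273729 0.0245     0.35262636]
[ 0.105 -0.109  0.248  0.2   -1.765  0.038]
[-8. 52. 93.]
[-23.  23.  93.]
[-41. -35.  93.]
[ -9. -30.  93.]
```

Call:
{"op": "arm_command", "data": {"series": [0.03,-0.03,0.07,0.03,-0.25,0,0.05,0.06,-0.06,0.14,0.06,-0.5,0,0.05,0.09,-0.09,0.2,0.1,-0.75,0,0.05,0.105,-0.109,0.248,0.12,-1,0,0.05,0.105,-0.109,0.248,0.12,-1,0,0.05]}}

```text
t: 6.3
eef_pos: [0.417, 0.0955, 0.3571]
ee_rot: [-3.139, 0.487, 3.141]
force: [0.5, 0.5, -0.9]
width: 0.0138
gripper_force: 45.0
```

```bash
python3 - <<'E'
from h import *
p,R,s=now();print(s["t"],p,s["ee_rot"],s["q"],s["width"],s["force"])
Rs=tool(0,np.radians(28))
tgt=np.array([.5425,.0245,.165])-.2125*Rs[:,2]
print(delta(p,R,tgt,Rs))
E
```

```text
6.3 [0.41697113 0.0955476  0.35708439] [-3.13866198  0.48705596  3.14078431] [ 1.04882548 -0.44424193 -0.78762679  0.49503776 -1.030312   -2.83751885] 0.013794725410167397 [ 0.5178828   0.50410213 -0.86600142]
[-0.002 -0.001 -0.    -0.207 -0.71   0.162]
```

Call:
{"op": "arm_command", "data": {"series": [0,0,0,-0.07,-0.25,0.05,0.05,0,0,0,-0.14,-0.5,0.1,0.05,0,0,0,-0.21,-0.71,0.16,0.05,0,0,0,-0.21,-0.71,0.16,0.05]}}

```text
t: 6.8
eef_pos: [0.4436, 0.025, 0.3537]
ee_rot: [-3.14, 0.487, 3.14]
force: [0.4, 0.3, -0.3]
width: 0.0141
gripper_force: 45.0
```

```bash
python3 - <<'E'
from h import *
import cv2
p,R,s=now();print(s["t"],p,s["ee_rot"],s["q"],s["width"],s["force"])
print("foot",p+.2125*R[:,2], proj("side",p+.2125*R[:,2]),proj("top",p+.2125*R[:,2]))
a=arm.grab_frame("side");b=arm.grab_frame("top")
o=np.hstack([cv2.resize(a[180:300,230:330],None,fx=4,fy=4,interpolation=2),cv2.resize(b[150:270,280:380],None,fx=4,fy=4,interpolation=2)])
cv2.imwrite("pics/over.png",o)
E
```

```text
6.8 [0.44357232 0.02504841 0.35371299] [-3.13978315  0.48682877  3.13991741] [ 0.77215089 -0.42323499 -0.76118189  0.42601973 -0.91786235 -2.5525593 ] 0.014066673354517221 [ 0.38262554  0.34875866 -0.33833245]
foot [0.54298428 0.02449735 0.16590136] [[301.90751042 224.42145127]] [[329.80139222 217.71539634]]
```

View pics/over.png

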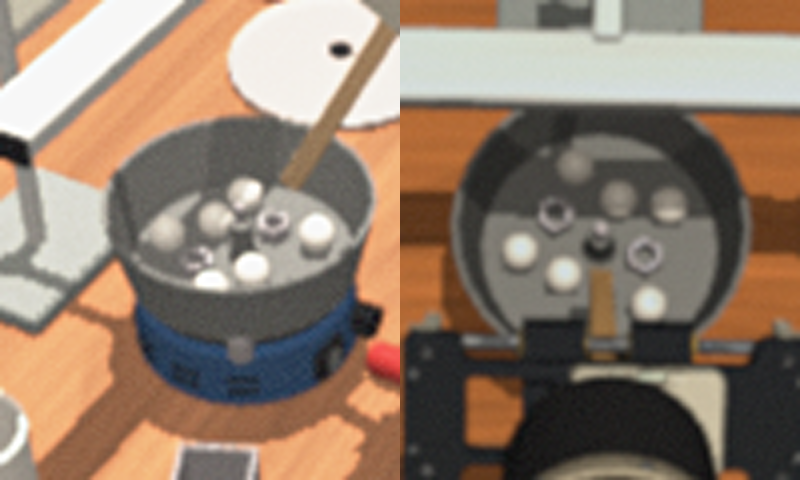

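The foot is seen at side (302.3,225.7) and top (330.2,217.5), within about 1 px of prediction, over the free near spot. I'll lower it.

Call:
{"op": "arm_command", "data": {"series": [0,0,0,0.06,0,0.12,0.05,0,0,0,0.13,0,0.25,0.05,0,0,0,0.2,0,0.38,0.05,0,0,0,0.27,0,0.5,0.05,0,0,0,0.32,0,0.6,0.05,0,0,0,0.36,0,0.675,0.05,0,0,0,0.36,0,0.675,0.05]}}

```text
t: 7.78
eef_pos: [0.4429, 0.0256, 0.2771]
ee_rot: [-3.14, 0.487, -3.141]
force: [0.8, -0.2, 0.1]
width: 0.0133
gripper_force: 45.0
```

```bash
python3 - <<'E'
from h import *
p,R,s=now();print(s["t"],p,s["ee_rot"],s["q"],s["width"],s["force"])
print("foot",p+.2125*R[:,2]-[.583,.0245,0])
# stir: circle centre +.004, r .045, 6 calls per turn x 8 rows
for k in range(6):
    th=np.radians(np.arange(0,9)*7.5+60*k)
    X=-.045*np.cos(th);Y=.045*np.sin(th)
    d=np.c_[X-X[0],Y-Y[0],0*X][1:]@R/.1
    print([ [float(v) for v in r.round(2)] for r in d])
E
```

```text
7.775 [0.44290394 0.02558981 0.27714161] [-3.13959281  0.48746492 -3.1414063 ] [ 0.74202689 -0.37699664 -0.93639795  0.51156223 -0.70687725 -2.65533232] 0.01329867773653158 [ 0.84824068 -0.20118355  0.13873318]
foot [-0.04056382  0.00068339  0.08939333]
[[-0.0, 0.06, 0.0], [-0.01, 0.12, 0.01], [-0.03, 0.17, 0.02], [-0.05, 0.23, 0.03], [-0.08, 0.27, 0.04], [-0.12, 0.32, 0.06], [-0.16, 0.36, 0.08], [-0.2, 0.39, 0.1]]
[[-0.05, 0.03, 0.02], [-0.1, 0.05, 0.05], [-0.15, 0.06, 0.08], [-0.2, 0.06, 0.11], [-0.25, 0.06, 0.13], [-0.3, 0.05, 0.16], [-0.35, 0.03, 0.19], [-0.4, 0.0, 0.21]]
[[-0.04, -0.03, 0.02], [-0.08, -0.07, 0.04], [-0.12, -0.12, 0.06], [-0.15, -0.16, 0.08], [-0.17, -0.22, 0.09], [-0.19, -0.27, 0.1], [-0.2, -0.33, 0.1], [-0.2, -0.39, 0.11]]
[[0.0, -0.06, -0.0], [0.01, -0.12, -0.01], [0.03, -0.17, -0.02], [0.05, -0.23, -0.03], [0.08, -0.27, -0.04], [0.12, -0.32, -0.06], [0.16, -0.36, -0.08], [0.2, -0.39, -0.1]]
[[0.05, -0.03, -0.02], [0.1, -0.05, -0.05], [0.15, -0.06, -0.08], [0.2, -0.06, -0.11], [0.25, -0.06, -0.13], [0.3, -0.05, -0.16], [0.35, -0.03, -0.19], [0.4, -0.0, -0.21]]
[[0.04, 0.03, -0.02], [0.08, 0.07, -0.04], [0.12, 0.12, -0.06], [0.15, 0.16, -0.08], [0.17, 0.22, -0.09], [0.19, 0.27, -0.1], [0.2, 0.33, -0.1], [0.2, 0.39, -0.11]]
```

Call:
{"op": "arm_command", "data": {"series": [0,0,0,0,0.06,0,0.05,0,0,0,-0.01,0.12,0.01,0.05,0,0,0,-0.03,0.17,0.02,0.05,0,0,0,-0.05,0.23,0.03,0.05,0,0,0,-0.08,0.27,0.04,0.05,0,0,0,-0.12,0.32,0.06,0.05,0,0,0,-0.16,0.36,0.08,0.05,0,0,0,-0.2,0.39,0.1,0.05]}}

```text
t: 8.78
eef_pos: [0.4659, 0.0649, 0.2783]
ee_rot: [-3.14, 0.488, 3.141]
force: [-0.5, -0.3, 0.1]
width: 0.0141
gripper_force: 45.0
```

Call:
{"op": "arm_command", "data": {"series": [0,0,0,-0.05,0.03,0.02,0.05,0,0,0,-0.1,0.05,0.05,0.05,0,0,0,-0.15,0.06,0.08,0.05,0,0,0,-0.2,0.06,0.11,0.05,0,0,0,-0.25,0.06,0.13,0.05,0,0,0,-0.3,0.05,0.16,0.05,0,0,0,-0.35,0.03,0.19,0.05,0,0,0,-0.4,0,0.21,0.05]}}

```text
t: 9.78
eef_pos: [0.5111, 0.0644, 0.2786]
ee_rot: [-3.141, 0.488, 3.141]
force: [0.1, 0.1, 0.7]
width: 0.0139
gripper_force: 45.0
```

```bash
python3 - <<'E'
from h import *
import cv2
p,R,s=now();print(s["t"],p,s["ee_rot"],s["q"],s["width"],s["force"])
f=p+.2125*R[:,2]
print("foot",f-[.583,.0245,0],proj("side",f),proj("side",p+.06*R[:,2]))
a=arm.grab_frame("side");b=arm.grab_frame("top")
o=np.hstack([cv2.resize(a[180:300,230:330],None,fx=4,fy=4,interpolation=2),cv2.resize(b[150:270,280:380],None,fx=4,fy=4,interpolation=2)])
cv2.imwrite("pics/stir1.png",o)
E
```

```text
9.775 [0.51108712 0.06442272 0.27860149] [-3.14053134  0.48835448  3.14107321] [ 0.67712941 -0.20622908 -0.83745045  0.53508581 -0.6168772  -2.63923423] 0.013940712290474298 [0.14686124 0.11731122 0.71150035]
foot [0.02778627 0.0396454  0.09094156] [[275.09366713 245.78663895]] [[294.17738381 215.49285242]]
```

View pics/stir1.png

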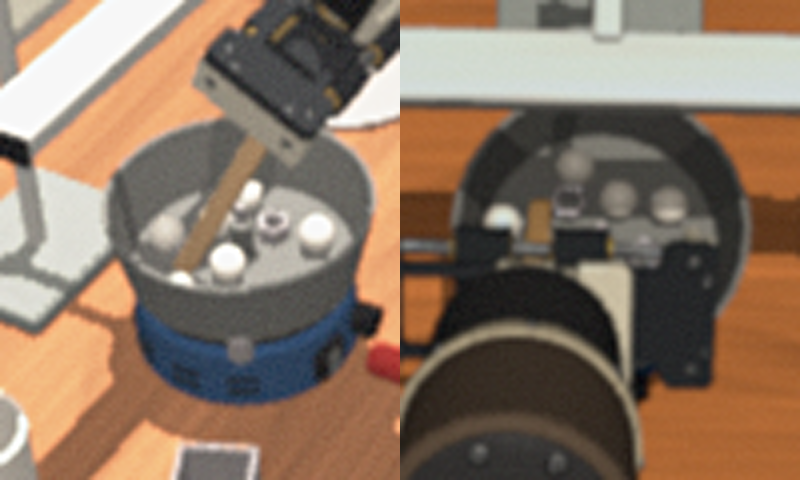

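The stick's foot is at side-crop (182,265), matching prediction. The ball and nut on the left have been pushed, all pieces are still in the bowl, and the gripper is well clear of the bar. I'll carry on.

Call:
{"op": "arm_command", "data": {"series": [0,0,0,-0.04,-0.03,0.02,0.05,0,0,0,-0.08,-0.07,0.04,0.05,0,0,0,-0.12,-0.12,0.07,0.05,0,0,0,-0.15,-0.16,0.09,0.05,0,0,0,-0.17,-0.22,0.1,0.05,0,0,0,-0.19,-0.27,0.11,0.05,0,0,0,-0.2,-0.33,0.12,0.05,0,0,0,-0.2,-0.39,0.12,0.05]}}

```text
t: 10.88
eef_pos: [0.534, 0.0252, 0.2774]
ee_rot: [-3.141, 0.488, 3.141]
force: [-0.3, -0.5, 0.2]
width: 0.0136
gripper_force: 45.0
```

Call:
{"op": "arm_command", "data": {"series": [0,0,0,0,-0.06,0,0.05,0,0,0,0.01,-0.12,-0.01,0.05,0,0,0,0.03,-0.17,-0.02,0.05,0,0,0,0.05,-0.23,-0.03,0.05,0,0,0,0.08,-0.27,-0.04,0.05,0,0,0,0.12,-0.32,-0.06,0.05,0,0,0,0.16,-0.36,-0.08,0.05,0,0,0,0.2,-0.39,-0.1,0.05]}}

```text
t: 11.88
eef_pos: [0.5112, -0.0137, 0.2769]
ee_rot: [-3.141, 0.488, 3.141]
force: [-0.5, 0.3, -0.7]
width: 0.0139
gripper_force: 45.0
```

```bash
python3 - <<'E'
from h import *
p,R,s=now();print(s["t"],p,s["ee_rot"],s["q"],s["width"],s["force"])
print("foot",p+.2125*R[:,2]-[.583,.0245,0])
E
```

```text
11.875 [ 0.51121377 -0.01365621  0.27693076] [-3.14064293  0.48845794  3.14092707] [ 0.49501564 -0.22033019 -0.8141389   0.42036306 -0.58113714 -2.37392318] 0.013871993250399865 [-0.51710071  0.25796586 -0.65186594]
foot [ 0.02793233 -0.03842439  0.08928111]
```

Call:
{"op": "arm_command", "data": {"series": [0,0,0,0.05,-0.03,-0.02,0.05,0,0,0,0.1,-0.05,-0.05,0.05,0,0,0,0.15,-0.06,-0.08,0.05,0,0,0,0.2,-0.06,-0.11,0.05,0,0,0,0.25,-0.06,-0.13,0.05,0,0,0,0.3,-0.05,-0.16,0.05,0,0,0,0.35,-0.03,-0.19,0.05,0,0,0,0.4,0,-0.21,0.05]}}

```text
t: 12.88
eef_pos: [0.4661, -0.0131, 0.2768]
ee_rot: [-3.141, 0.489, 3.141]
force: [0.4, -0.4, 0.0]
width: 0.014
gripper_force: 45.0
```

Call:
{"op": "arm_command", "data": {"series": [0,0,0,0.04,0.03,-0.02,0.05,0,0,0,0.08,0.07,-0.04,0.05,0,0,0,0.12,0.12,-0.06,0.05,0,0,0,0.15,0.16,-0.08,0.05,0,0,0,0.17,0.22,-0.09,0.05,0,0,0,0.19,0.27,-0.1,0.05,0,0,0,0.2,0.33,-0.1,0.05,0,0,0,0.2,0.39,-0.11,0.05]}}

```text
t: 13.88
eef_pos: [0.4436, 0.0261, 0.2769]
ee_rot: [-3.14, 0.488, 3.141]
force: [0.6, 0.4, 0.5]
width: 0.0138
gripper_force: 45.0
```

```bash
python3 - <<'E'
from h import *
import cv2
p,R,s=now();print(s["t"],p,s["ee_rot"],s["q"],s["width"],s["force"])
f=p+.2125*R[:,2];print("foot",f-[.583,.0245,0],(proj("side",f)-[230,180])*4)
a=arm.grab_frame("side");b=arm.grab_frame("top")
o=np.hstack([cv2.resize(a[180:300,230:330],None,fx=4,fy=4,interpolation=2),cv2.resize(b[150:270,280:380],None,fx=4,fy=4,interpolation=2)])
cv2.imwrite("pics/stir2.png",o)
E
```

```text
13.875 [0.44357642 0.02611928 0.27692864] [-3.14046002  0.48826073  3.1411782 ] [ 0.74114756 -0.3754217  -0.93688754  0.51311893 -0.7038238  -2.65692891] 0.013843480397087321 [0.64572272 0.43881827 0.5062224 ]
foot [-0.03974201  0.00133728  0.08925938] [[290.96915456 263.27467876]]
```

View pics/stir2.png

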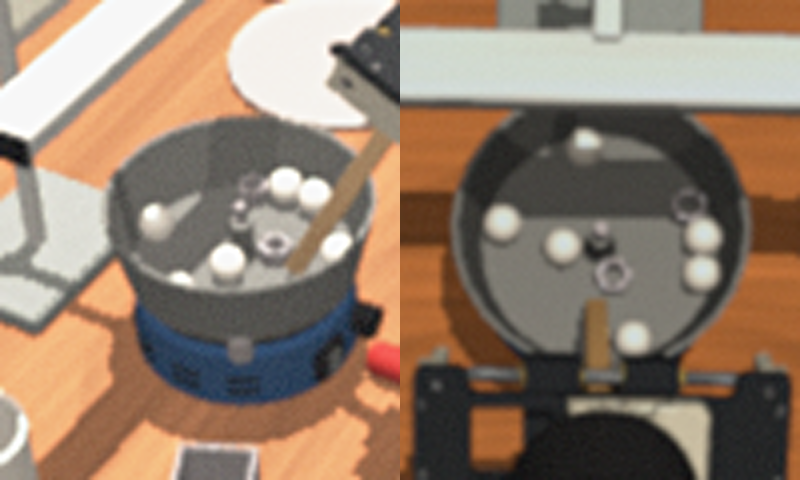

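All eight pieces are in the bowl and rearranged: balls at top-crop (503,222), (563,245), (585,145), (702,235), (702,272), (632,337), nuts at (612,273), (688,205). Now the second turn.

Call:
{"op": "arm_command", "data": {"series": [0,0,0,0,0.06,0,0.05,0,0,0,-0.01,0.12,0.01,0.05,0,0,0,-0.03,0.17,0.02,0.05,0,0,0,-0.05,0.23,0.03,0.05,0,0,0,-0.08,0.27,0.04,0.05,0,0,0,-0.12,0.32,0.06,0.05,0,0,0,-0.16,0.36,0.08,0.05,0,0,0,-0.2,0.39,0.1,0.05]}}

```text
t: 14.98
eef_pos: [0.4664, 0.0649, 0.2775]
ee_rot: [-3.141, 0.488, 3.141]
force: [0.4, -0.1, -0.4]
width: 0.0137
gripper_force: 45.0
```

Call:
{"op": "arm_command", "data": {"series": [0,0,0,-0.05,0.03,0.02,0.05,0,0,0,-0.1,0.05,0.05,0.05,0,0,0,-0.15,0.06,0.08,0.05,0,0,0,-0.2,0.06,0.11,0.05,0,0,0,-0.25,0.06,0.13,0.05,0,0,0,-0.3,0.05,0.16,0.05,0,0,0,-0.35,0.03,0.19,0.05,0,0,0,-0.4,0,0.22,0.05]}}

```text
t: 15.98
eef_pos: [0.512, 0.0644, 0.2768]
ee_rot: [-3.14, 0.488, 3.141]
force: [0.3, -0.9, -0.6]
width: 0.014
gripper_force: 45.0
```

Call:
{"op": "arm_command", "data": {"series": [0,0,0,-0.04,-0.03,0.02,0.05,0,0,0,-0.08,-0.07,0.04,0.05,0,0,0,-0.12,-0.12,0.06,0.05,0,0,0,-0.15,-0.16,0.08,0.05,0,0,0,-0.17,-0.22,0.09,0.05,0,0,0,-0.19,-0.27,0.1,0.05,0,0,0,-0.2,-0.33,0.11,0.05,0,0,0,-0.2,-0.39,0.11,0.05]}}

```text
t: 16.98
eef_pos: [0.5344, 0.0252, 0.2765]
ee_rot: [-3.14, 0.488, 3.141]
force: [-0.5, 0.3, -0.9]
width: 0.0134
gripper_force: 45.0
```

```bash
python3 - <<'E'
from h import *
p,R,s=now();print(s["t"],p,s["ee_rot"],s["width"],s["force"])
print("foot",p+.2125*R[:,2]-[.583,.0245,0])
E
```

```text
16.975 [0.53443913 0.02516458 0.27649217] [-3.14048123  0.4882828   3.1410568 ] 0.013431967900723646 [-0.50859537  0.25023666 -0.93471716]
foot [0.05112482 0.00037499 0.08882509]
```

Call:
{"op": "arm_command", "data": {"series": [0,0,0,0,-0.06,0,0.05,0,0,0,0.01,-0.12,-0.01,0.05,0,0,0,0.03,-0.17,-0.02,0.05,0,0,0,0.05,-0.23,-0.03,0.05,0,0,0,0.08,-0.27,-0.04,0.05,0,0,0,0.12,-0.32,-0.06,0.05,0,0,0,0.16,-0.36,-0.08,0.05,0,0,0,0.2,-0.39,-0.1,0.05]}}

```text
t: 17.98
eef_pos: [0.5117, -0.0136, 0.276]
ee_rot: [-3.141, 0.488, 3.141]
force: [0.8, 0.1, -0.4]
width: 0.0139
gripper_force: 45.0
```

Call:
{"op": "arm_command", "data": {"series": [0,0,0,0.05,-0.03,-0.02,0.05,0,0,0,0.1,-0.05,-0.05,0.05,0,0,0,0.15,-0.06,-0.08,0.05,0,0,0,0.2,-0.06,-0.11,0.05,0,0,0,0.25,-0.06,-0.13,0.05,0,0,0,0.3,-0.05,-0.16,0.05,0,0,0,0.35,-0.03,-0.19,0.05,0,0,0,0.4,0,-0.21,0.05]}}

```text
t: 18.98
eef_pos: [0.4666, -0.0131, 0.2759]
ee_rot: [-3.141, 0.489, 3.141]
force: [0.0, 0.1, -0.4]
width: 0.0137
gripper_force: 45.0
```

Call:
{"op": "arm_command", "data": {"series": [0,0,0,0.04,0.03,-0.02,0.05,0,0,0,0.08,0.07,-0.04,0.05,0,0,0,0.12,0.12,-0.06,0.05,0,0,0,0.15,0.16,-0.08,0.05,0,0,0,0.17,0.22,-0.09,0.05,0,0,0,0.19,0.27,-0.1,0.05,0,0,0,0.2,0.33,-0.1,0.05,0,0,0,0.2,0.39,-0.11,0.05]}}

```text
t: 19.98
eef_pos: [0.444, 0.0261, 0.276]
ee_rot: [-3.14, 0.488, 3.141]
force: [0.6, 1.0, -0.3]
width: 0.0138
gripper_force: 45.0
```

```bash
python3 - <<'E'
from h import *
import cv2
p,R,s=now();print(s["t"],p,s["ee_rot"],s["width"],s["force"])
f=p+.2125*R[:,2];print("foot",f-[.583,.0245,0],(proj("side",f)-[230,180])*4)
a=arm.grab_frame("side");b=arm.grab_frame("top")
o=np.hstack([cv2.resize(a[180:300,230:330],None,fx=4,fy=4,interpolation=2),cv2.resize(b[150:270,280:380],None,fx=4,fy=4,interpolation=2)])
cv2.imwrite("pics/stir3.png",o)
E
```

```text
19.975 [0.44404003 0.02611634 0.27602996] [-3.14040455  0.48825705  3.14124268] 0.013843039749190291 [ 0.64729064  0.97899746 -0.27906046]
foot [-0.03927908  0.00132899  0.08836033] [[290.46386835 264.01656386]]
```

View pics/stir3.png

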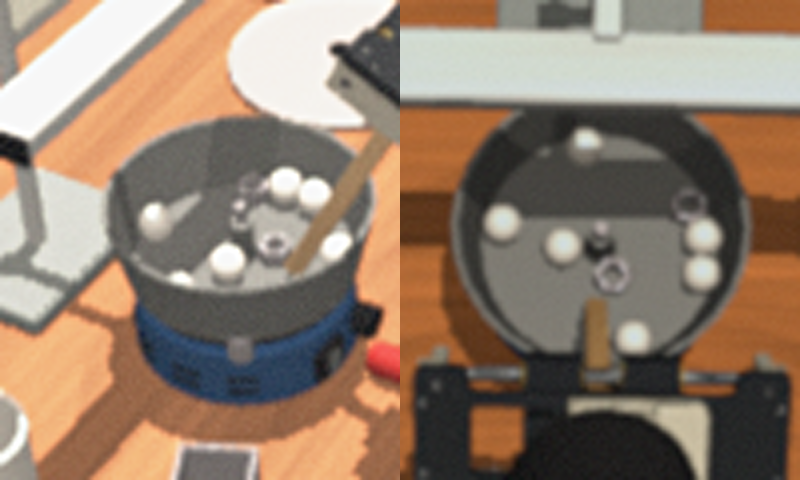

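After the second turn all eight pieces are still in the bowl. Compared with the start (scale about 0.65 mm per crop px), every piece is at least 12 mm away: for example ball1 (650,302) → nearest ball (632,337), and no ball is left near (668,203) or (620,200). The foot is at the near side. I'll lift it out.

Call:
{"op": "arm_command", "data": {"series": [0,0,0,-0.06,0,-0.12,0.05,0,0,0,-0.13,0,-0.25,0.05,0,0,0,-0.2,0,-0.38,0.05,0,0,0,-0.27,0,-0.5,0.05,0,0,0,-0.32,0,-0.6,0.05,0,0,0,-0.38,0,-0.72,0.05,0,0,0,-0.38,0,-0.72,0.05]}}

```text
t: 20.95
eef_pos: [0.4442, 0.0262, 0.3587]
ee_rot: [3.141, 0.49, 3.141]
force: [0.5, 0.2, -0.5]
width: 0.0135
gripper_force: 45.0
```

```bash
cat >> h.py <<'E'
Rh=tool(.422,np.radians(11));H0=np.array([.4861,.2372,.0095])-.2125*Rh[:,2];H1=H0-.155*Rh[:,2]
E
python3 - <<'E'
from h import *
p,R,s=now();print(s["t"],p,s["ee_rot"],s["q"],s["width"],s["force"],H0,H1)
print(delta(p,R,H1,Rh), p+.2125*R[:,2])
E
```

```text
20.95 [0.44423506 0.02615613 0.35870339] [3.14135919 0.4898141  3.14068437] [ 0.77439159 -0.42542528 -0.75202981  0.42463481 -0.9254096  -2.54929785] 0.013501364834094986 [ 0.50369494  0.16691996 -0.48140684] [0.4491102  0.22059256 0.21809578] [0.42212941 0.2084789  0.37024799]
[-0.09   0.187 -0.255  0.142  1.823 -0.206] [0.5442082  0.02611493 0.17118907]
```

Call:
{"op": "arm_command", "data": {"series": [0,0,0,0.02,0.3,-0.05,0.05,0,0,0,0.05,0.65,-0.1,0.05,0,0,0,0.07,1,-0.1,0.05,0,0,0,0.07,1,-0.1,0.05]}}

```text
t: 21.45
eef_pos: [0.4329, 0.1276, 0.3623]
ee_rot: [-3.139, 0.488, -3.139]
force: [0.6, -1.0, -0.1]
width: 0.0136
gripper_force: 45.0
```

Call:
{"op": "arm_command", "data": {"series": [-0.02,0.05,-0.06,0.02,0.2,-0.03,0.05,-0.05,0.09,-0.13,0.04,0.4,-0.05,0.05,-0.07,0.14,-0.19,0.06,0.6,-0.08,0.05,-0.09,0.187,-0.255,0.07,0.82,-0.1,0.05,-0.09,0.187,-0.255,0.07,0.82,-0.1,0.05,-0.09,0.187,-0.255,0.07,0.82,-0.1,0.05]}}

```text
t: 22.2
eef_pos: [0.4223, 0.207, 0.3678]
ee_rot: [-3.14, 0.189, -2.721]
force: [0.4, -0.3, 0.0]
width: 0.0142
gripper_force: 45.0
```

```bash
python3 - <<'E'
from h import *
import cv2
p,R,s=now();print(s["t"],p,s["ee_rot"],s["q"],s["width"],s["force"])
print(delta(p,R,H1,Rh),delta(p,R,H0,Rh))
f=p+.2125*R[:,2];fe=np.array([.4861,.2372,.106-.0])
print(f,(proj("side",f)-[240,220])*5,(proj("side",f+.056*R[:,2])-[240,220])*5)
a=arm.grab_frame("side")
cv2.imwrite("pics/ins.png",cv2.resize(a[220:340,240:340],None,fx=5,fy=5,interpolation=2))
E
```

```text
22.2 [0.42229597 0.20697766 0.36775312] [-3.14005092  0.18922115 -2.72089338] [ 0.95545467 -0.1714324  -0.37490322  0.10419465 -1.20660963 -2.13499487] 0.014197251864148473 [ 0.44826725 -0.29798941  0.00418284]
[-0.001 -0.002 -0.001 -0.009  0.014 -0.024] [-1.000e-03 -2.000e-03 -1.000e-03 -1.400e-02  1.700e-02  1.526e+00]
[0.45891446 0.22300228 0.15904627] [[246.38004054 317.19301229]] [[231.8552789  393.80244015]]
```

View pics/ins.png

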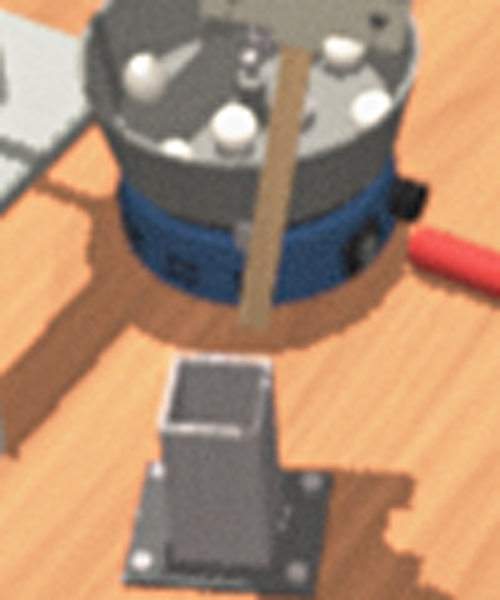

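The foot is at crop (254,322) and the rim opening's centre at (218,394). The stick axis enters the opening at about (238,397), about 4 mm clear of the wall, so I'll lower it.

Call:
{"op": "arm_command", "data": {"series": [0,0,0,-0.01,0.015,0.15,0.05,0,0,0,-0.01,0.015,0.3,0.05,0,0,0,-0.01,0.015,0.45,0.05,0,0,0,-0.01,0.015,0.6,0.05,0,0,0,-0.01,0.015,0.75,0.05,0,0,0,-0.01,0.015,0.88,0.05,0,0,0,-0.01,0.015,1,0.05]}}

```text
t: 23.12
eef_pos: [0.44, 0.2173, 0.2696]
ee_rot: [-3.141, 0.19, -2.719]
force: [0.2, 0.2, -0.7]
width: 0.0136
gripper_force: 45.0
```

```bash
python3 - <<'E'
from h import *
p,R,s=now();print(s["t"],p,s["ee_rot"],s["width"],s["force"],s["moment"])
print(delta(p,R,H0,Rh))
E
```

```text
23.125 [0.44000232 0.21728558 0.26958313] [-3.1406226   0.18969997 -2.71918934] 0.013638753368724088 [ 0.15399585  0.24375898 -0.66393175] [-0.26440423  0.62481576 -0.04349604]
[-0.001 -0.001  0.     0.002 -0.007  0.524]
```

Call:
{"op": "arm_command", "data": {"series": [0,0,0,0,0,0.1,0.05,0,0,0,0,0,0.2,0.05,0,0,0,0,0,0.3,0.05,0,0,0,0,0,0.4,0.05,0,0,0,0,0,0.47,0.05,0,0,0,0,0,0.52,0.05,0,0,0,0,0,0.52,0.05,0,0,0,0,0,0.52,0.05]}}

```text
t: 24.12
eef_pos: [0.4489, 0.2213, 0.2197]
ee_rot: [-3.141, 0.19, -2.719]
force: [-0.3, 0.7, -0.3]
width: 0.0139
gripper_force: 45.0
```

```bash
python3 - <<'E'
from h import *
p,R,s=now();print(s["t"],p,s["ee_rot"],s["width"],s["force"],s["moment"])
print(delta(p,R,H0,Rh))
E
```

```text
24.125 [0.44891171 0.2213367  0.21965974] [-3.14087511  0.19027171 -2.71913677] 0.013900227241602904 [-0.26892604  0.73533523 -0.32356239] [-0.28682471  0.61555907 -0.00948798]
[-0.    -0.001  0.     0.004 -0.008  0.015]
```

Call:
{"op": "arm_command", "data": {"series": [0,0,0,0,0,0.01,0.05,0,0,0,0,0,0.02,0.05,0,0,0,0,0,0.02,0.05,0,0,0,0,0,0.02,0.05], "force": 15}}

```text
t: 24.62
eef_pos: [0.4491, 0.2214, 0.2174]
ee_rot: [-3.141, 0.19, -2.719]
force: [-0.3, 0.1, 0.3]
width: 0.0139
gripper_force: 15.0
```

Call:
{"op": "arm_command", "data": {"series": [0,0,0,0,0,0,0.3,0,0,0,0,0,0,0.5,0,0,0,0,0,0,0.8,0,0,0,0,0,0,0.8,0,0,0,0,0,0,0.8,0,0,0,0,0,0,0.8,0,0,0,0,0,0,0.8,0,0,0,0,0,0,0.8]}}

```text
t: 25.62
eef_pos: [0.4491, 0.2214, 0.2174]
ee_rot: [-3.141, 0.19, -2.719]
force: [-0.3, 0.2, 0.4]
width: 0.0699
gripper_force: 0.0
```

Call:
{"op": "arm_command", "data": {"series": [0,0,0,0,0,-0.2,0.8,0,0,0,0,0,-0.5,0.8,0,0,0,0,0,-0.8,0.8,0,0,0,0,0,-1,0.8,0,0,0,0,0,-1,0.8]}}

```text
t: 26.25
eef_pos: [0.4322, 0.2142, 0.3172]
ee_rot: [3.141, 0.193, -2.719]
force: [0.3, 0.4, -0.2]
width: 0.07
gripper_force: 0.0
```

Call:
{"op": "arm_command", "data": {"series": [0,0,0,0.3,-0.3,-0.2,0.8,0,0,0,0.3,-0.8,-0.3,0.8,0,0,0,0.3,-1,-0.3,0.8,0,0,0,0.3,-1,-0.3,0.8,0,0,0,0.3,-1,-0.3,0.8]}}

```text
t: 26.88
eef_pos: [0.4406, 0.1081, 0.3387]
ee_rot: [-3.141, 0.189, -2.72]
force: [-0.4, -0.3, -0.5]
width: 0.0701
gripper_force: 0.0
```

```bash
python3 - <<'E'
from h import *
import cv2
p,R,s=now();print(s["t"],p,s["q"],s["width"],s["force"])
a=arm.grab_frame("side");b=arm.grab_frame("top")
o=np.hstack([cv2.resize(a[180:330,190:340],None,fx=3,fy=3,interpolation=2),cv2.resize(b[160:310,220:336],None,fx=3,fy=3,interpolation=2)])
cv2.imwrite("pics/end.png",o)
E
```

```text
26.875 [0.44060699 0.1081212  0.33867992] [ 0.72623921 -0.19231954 -0.43755718  0.06269003 -1.14648464 -1.89598689] 0.0700651549434738 [-0.37289322 -0.34266879 -0.50213071]
```

View pics/end.png

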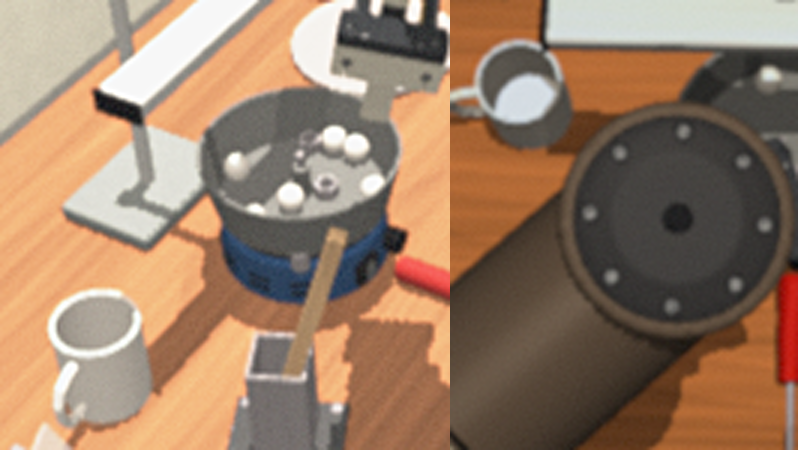

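The stick stands released in the tube with its top at side-crop (337,238), leaning on the rim as it did at the start. All the pieces are in the bowl and the gripper is clear of everything.

```bash
python3 -c "
from station import arm
print(arm.job_done())"
```

```text
the job is handed in; nothing more can be done
None
```

I stirred the charge two full clockwise turns, put the beech stick back standing in its holder with all eight pieces still in the bowl, and handed the job in at about 27 s; no verdict came back.

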